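Put the camera plate back in the stand's lever clamp

TASK

The camera plate lies too flat on the signal splitter to be picked up where it is: slide it forward until its near end stands out well over the splitter's front edge (the edge facing the robot) while it still rests on the lid, then take it by the overhanging end and lay it, pad up and about centred, into the open clamp of the camera stand. Let go of it and swing the cam lever just far enough that the jaws hold the plate firmly, without cranking it on past that, and leave the other things where they are.

Things in the scene. Friction and masses are not known exactly. Their poses are not given: they have to be found in the camera images.
- splitter: half-rack signal splitter, a fixed flat black steel box, 200 deep (its x) x 220 wide (its y) x 44 high, plain flat lid. Origin: centre of its underside, on the desk. Its -x side is the front, which faces the robot; the front edge of the lid lies 100 mm from the origin along its -x
- plate_mid (a point): the camera plate: bare aluminium sheet 120 long (its x) x 50 wide (its y) x 3 thick, with a black rubber pad 120 x 40 x 2 along the middle of its top (5 mm thick in all), 50 to 120 g. It lies pad up on the splitter, length roughly front to back. This point is the centre of the aluminium sheet, half-way through its 3 mm; z points up out of the pad
- plate_near (a point): middle of the plate's near end (60 mm from plate_mid along the plate's -x), the end that is turned to the splitter's front edge
- stand: fixed low camera stand: round foot of 120 diameter, short column, on top a lever quick-release clamp, about 75 high. Origin: centre of the foot's underside. The clamp's channel runs along its x, open at both ends; the clamp is 46 long (x -23 to +23), so the plate sticks out at both ends and may be held there. Fixed jaw at -y, sprung moving jaw and cam lever at +y
- seat (a point): centre of the channel's flat floor, 66 above the stand's origin, axes as the stand's. Fixed jaw's face at y = -25; both jaws have a lip 2 mm wide, 4.5 above the floor. With the lever at 0 the lips are 57 apart and the plate drops in from above with its centre at y = +5.5; closed, it lies against the fixed jaw, centre at y = 0
- jaw_face (a point): middle of the moving jaw's face (its lip reaches 2 mm further in towards the plate); at y = +36 in the stand's frame with the lever at 0, and moves to -y as the lever closes. It is sprung: it presses with 6 N at first touch and 5 N more for each mm that the cam goes on
- lever (a joint): angle of the cam lever about its upright pivot, rad. 0 = fully open, grows counter-clockwise seen from above, stop at 2.1; starts between 0 and 0.2. Its eccentric cam drives the moving jaw, about 8 mm per rad; the jaw meets the plate near 1.33. 0.15 to 0.3 rad more gives a firm hold, over 0.4 more is overrunning. Stiff: 5 N at the tip, 8 N when gripping; stays where left
- lever_tip (a point): centre of the lever's black grip, a bar 26 long x 13 wide x 13 high, 69 above the stand's origin, 60 from the pivot. Nothing is under the outer half of the lever but the foot and the desk. At lever 0 it points 60 degrees from the stand's +x towards its +y
- lever_pivot (a point): the lever's pivot axis at the height of the grip, at x 0, y +57 in the stand's frame
- battery: bystander: camera battery 70 x 38 x 21 lying on the splitter's lid near its far left corner. Origin: centre of its underside
- screwdriver: bystander: screwdriver 160 long lying on the desk between splitter and stand
- tape: bystander: roll of cloth tape, 110 diameter x 48 high
- flask: bystander: steel drinking flask, 72 diameter x 255 high
- mouse: bystander: white computer mouse 112 x 58 x 23
- adapter: bystander: power adapter 130 x 60 x 34
- beltpack: bystander: intercom beltpack 100 x 75 x 48

How it is judged:
On the way, in this order (a step that is already met when the one before it is completed fails the run):
1. the plate's near end stands at least 20 mm out over the splitter's front edge while the plate still lies flat on the lid (x of plate_near in the frame of splitter below -0.12 m and z of plate_mid in the frame of splitter between 0.0435 and 0.0475 m and angle between plate_mid's own z axis and vertical below 0.06 rad), for 0.2 s.
2. the plate lies in the still open clamp, flat on the channel floor, let go (x of plate_mid in the frame of seat between -0.015 and 0.015 m and y of plate_mid in the frame of seat between -0.003 and 0.012 m and z of plate_mid in the frame of seat below 0.004 m and angle between plate_mid's own z axis and vertical below 0.06 rad and value of joint lever below 1 rad and contact force between the fingers and plate below 0.3 N), for 0.2 s.
At the end, for the whole second after the job is handed in: The plate lies pad up and flat on the clamp's floor, within 15 mm of centred along the channel, squeezed between the two jaws (jaw pressing with more than 4 N); the lever rests between 1.33 and 1.72 rad; nothing moves (x of plate_mid in the frame of seat between -0.015 and 0.015 m and y of plate_mid in the frame of seat between -0.0025 and 0.0025 m and z of plate_mid in the frame of seat between -0.001 and 0.004 m and angle between plate_mid's own z axis and vertical below 0.06 rad and angle between the x axis of plate_mid and the x axis of seat, either way round below 0.05 rad and contact force between jaw and plate above 4 N and value of joint lever between 1.33 and 1.72 rad and velocity of joint lever between -0.02 and 0.02 rad/s and linear speed of plate below 0.01 m/s); the robot touches nothing.
It fails at once if the lever is overrun, past 1.75 rad (value of joint lever above 1.75 rad).
It fails at once if another thing is pushed more than 30 mm from its place (distance of any of battery, screwdriver, tape, flask, mouse, adapter, beltpack from where it was at the start of the episode above 0.03 m).
It also fails if it takes over 72 s, if anything falls off the work surface, if the arm or the gripper's body presses on something with over 40 N, if the wrist force passes 120 N, or if a joint passes its speed limit or range.

ROBOT

A 6-joint arm with a two-finger parallel gripper is mounted at the origin on the work surface. World frame = base frame: x ahead of the robot, y to its left, z up, the work surface at z = 0. Lengths are in m, angles in rad, forces in N, time in s.
With the tool pointing down it reaches from about 0.4 to 0.825 m from the base axis. Payload 7 kg.
Tool frame: the origin (TCP) lies on the centre line of the jaws, within the pads' length; the fingertips stand arm.tip_reach ahead of it and the grasp point (between the pads) lies 5 mm behind it (arm.tip_reach is the distance from the TCP to the fingertips, in m); z points along the fingers, y is the line along which they close (so a half turn about z gives the same grasp; the last joint's range is limited). The gripper opens to 88 mm and grips with 3 to 60 N. Pads are 19 mm wide; open, the fingers measure 130 mm over their backs; the gripper's body (78 mm by 193 mm) begins 47 mm behind the grasp point.
Start: joints at [0.288, 0.359, 0.012, 0, -1.224, -0.288], TCP at [0.675, -0, 0.241] pointing down, gripper open.
Joint ranges: [-3.07, 3.07], [-1.43, 2.12], [-1.02, 1.25], [-3.03, 1.67], [-3.05, -0], [-3.03, 3.03]. Speed limits (rad/s): [2.39, 2.39, 3.01, 3.14, 3.14, 3.14].

INTERFACE

Orientations are given as [roll, pitch, yaw] about the fixed x, y, z axes, in that order (R = Rz(yaw) Ry(pitch) Rx(roll)).
In Python, from station import status, optics, order, arm gives the robot as it stands. The module is installed in compiled form; this text tells all that it offers.
- The arm moves only by the shell command python3 -m jog 'ROWS' [FORCE]. ROWS is JSON, a list of rows, each a list of 3 entries, a list of its own where there are three numbers: the gripper command: -1 is shut, 1 is fully open, values between are in proportion, then the shift along the tool's x, y, z in mm, then the turn about the tool's z in rad. A call has 1 to 20 rows; each row is the pose to reach, as a shift and turn from the pose commanded when the call began, along the tool's axes at that moment; what a row does not reach only later rows make up. A row lasts 1/8 s, in which the tool goes at most 62.5 mm and 10.7 degrees, less where a joint would pass 70% of its speed; a pose out of reach is approached as far as the arm can. A call with a gripper value outside its range is refused whole. The fingers move at their own pace and stop on an object; FORCE is the grip in N (left out, the last holds). Time passes only in rows, so rows that repeat a pose let the fingers close. It gives the time, the measured TCP pose, the force, the opening and the grip force at its end, in the units of the state.
- status.get_state(): the state, without advancing time (a new reading comes with each control period).
- optics.grab_frame(name): name is "scene" or "side" or "wrist"; returns a dict with "color" (400x640x3 uint8, red, green, blue), "mtx" (3x3 intrinsics, pixels), "cam_to_world" (4x4, takes a point from camera to world coordinates). Camera axes: x right, y down, z forward; pixel columns grow to the right and rows downward; lengths in m; the calibration is good to about 2 mm. A picture is of the moment at which its call begins. There is no depth.
- order.job_done(): hands the job in; it is judged then, once.
The state is a dict: "t": time; "q": joint angles; "qd": joint speeds; "joint_efforts": joint torques, N m; "eef_pos": TCP position; "ee_rot": TCP orientation; "force": force on the tool from outside, world axes, zero at the start; "moment": the same for the moment, N m; "width": finger opening in m; "gripper_force": force on a finger pad.
Only numpy, scipy, OpenCV 4.12 (cv2) and the standard library are available. Lean on these libraries where they do the work, as an engineer would, in place of code of your own. Each camera call takes 0.05 s, during which the arm holds its last target. There are 200 camera calls.

## Working session

There is one attempt and no reset: what is moved stays moved. The work goes in short steps, Python scripts to look and compute and a shell command to move; the robot and the scene stay as the last step left them, time stands still between calls to the robot, and variables do not carry over. Pictures are saved under pics/ and viewed, at most 10 in all, crops included, and the job is handed in when it is done.

```bash
mkdir -p pics; python3 - <<'E'
from station import status, optics, arm
import cv2, numpy as np
s=status.get_state(); print(s); print(arm.tip_reach)
for n in("scene","side"):
    f=optics.grab_frame(n); cv2.imwrite(f"pics/{n}0.png",f["color"][:,:,::-1]); np.savez(f"pics/{n}0.npz",**f)
    print(n,f["cam_to_world"].round(3).tolist(),f["mtx"].round(1).tolist())
E
```

```text
{'t': 0.0, 'q': array([ 2.88114456e-01,  3.59367685e-01,  1.10723630e-02, -3.63475649e-04,
       -1.22410197e+00, -2.88069436e-01]), 'qd': array([ 0.00023476,  0.00212898,  0.00033701,  0.00029227, -0.00200903,
        0.00127598]), 'joint_efforts': array([-8.00930356e-04, -5.82726967e+01,  2.93058443e+01,  6.99745238e+00,
        6.93249181e-03, -2.06530804e-04]), 'eef_pos': array([ 6.74535390e-01, -1.01636881e-05,  2.39638564e-01]), 'ee_rot': array([ 3.13996057e+00, -1.27270287e-04, -1.57087498e+00]), 'force': array([-0.67541519, -0.57274129, -1.09941768]), 'moment': array([ 0.07519403, -0.02141283,  0.0051306 ]), 'gripper_force': 0.0, 'width': 0.08783619492774963}
0.014
scene [[-0.728, 0.515, -0.452, 1.291], [0.685, 0.563, -0.463, 0.704], [0.016, -0.647, -0.763, 1.232], [0.0, 0.0, 0.0, 1.0]] [[390.8, 0.0, 316.4], [0.0, 390.8, 195.7], [0.0, 0.0, 1.0]]
side [[-0.967, -0.181, 0.177, 0.353], [-0.252, 0.639, -0.726, 1.094], [0.019, -0.747, -0.664, 1.071], [0.0, 0.0, 0.0, 1.0]] [[383.1, 0.0, 317.0], [0.0, 383.1, 196.0], [0.0, 0.0, 1.0]]
```

View pics/scene0.png

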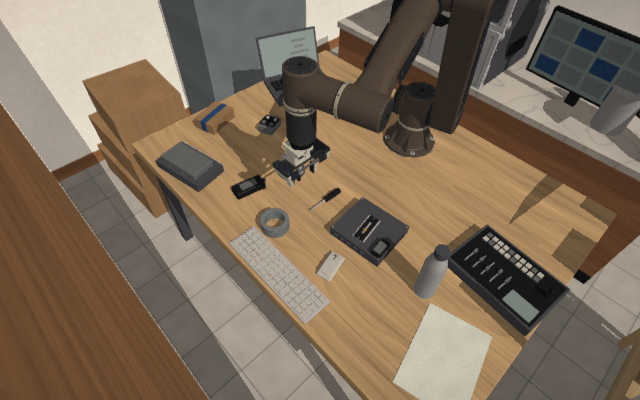

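View pics/side0.png

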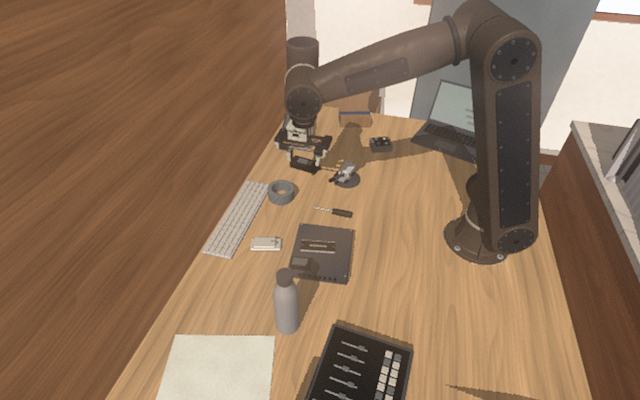

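Scene view: splitter around (370,230) with the plate at (366,228) and battery at (381,247). Side view: splitter (323,252), plate (318,246), stand (345,175), screwdriver (333,211).

```bash
cat > h.py <<'E'
import numpy as np, cv2
from station import optics,status
def ray(f,p,z):
    "pixel(s) -> world points on the plane z"
    p=np.atleast_2d(np.asarray(p,float)); T=f["cam_to_world"]
    d=(np.c_[p,np.ones(len(p))]@np.linalg.inv(f["mtx"]).T)@T[:3,:3].T
    o=T[:3,3]; return o+d*((z-o[2])/d[:,2])[:,None]
def proj(f,X):
    T=np.linalg.inv(f["cam_to_world"]); c=np.atleast_2d(X)@T[:3,:3].T+T[:3,3]; c=c@f["mtx"].T
    return c[:,:2]/c[:,2:]
def grab(n,name):
    f=optics.grab_frame(n); np.savez(f"pics/{name}.npz",**f); cv2.imwrite(f"pics/{name}.png",f["color"][:,:,::-1]); return f
def load(name): return dict(np.load(f"pics/{name}.npz"))
E
python3 - <<'E'
from h import *
a,b=load("scene0"),load("side0")
print("plate",ray(a,(366,228),.047),ray(b,(318,246),.047))
print("split",ray(a,(370,230),.044),ray(b,(323,252),.044))
print("stand",ray(b,(345,175),.066))
f=grab("wrist","w0"); print(f["cam_to_world"].round(3).tolist(),f["mtx"])
for n,c in(("scene0",(320,120,440,280)),("side0",(270,120,390,300))):
    x0,y0,x1,y1=c; im=cv2.imread(f"pics/{n}.png")[y0:y1,x0:x1]; cv2.imwrite(f"pics/{n}c.png",cv2.resize(im,None,fx=3,fy=3,interpolation=2))
i=np.hstack([cv2.resize(cv2.imread(f"pics/{n}.png"),(400,540)) for n in("scene0c","side0c")]); cv2.imwrite("pics/c0.png",i)
E
python3 -m jog '[[1,[0,0,0],0]]'
```

```text
plate [[0.56054947 0.22539792 0.047     ]] [[0.55518609 0.22803538 0.047     ]]
split [[0.55451334 0.24040686 0.044     ]] [[0.53222383 0.24729972 0.044     ]]
stand [[ 0.54013797 -0.16721775  0.066     ]]
[[-1.0, 0.001, -0.001, 0.675], [0.001, 0.955, 0.295, -0.08], [0.001, 0.295, -0.955, 0.384], [0.0, 0.0, 0.0, 1.0]] [[353.39379041   0.         322.09641892]
 [  0.         353.39379041 202.21959205]
 [  0.           0.           1.        ]]
t: 0.28
eef_pos: [0.6748, -0.0, 0.2402]
ee_rot: [3.141, -0.0, -1.571]
force: [0.4, -0.3, -0.3]
width: 0.0877
gripper_force: 0.0
```

View pics/w0.png

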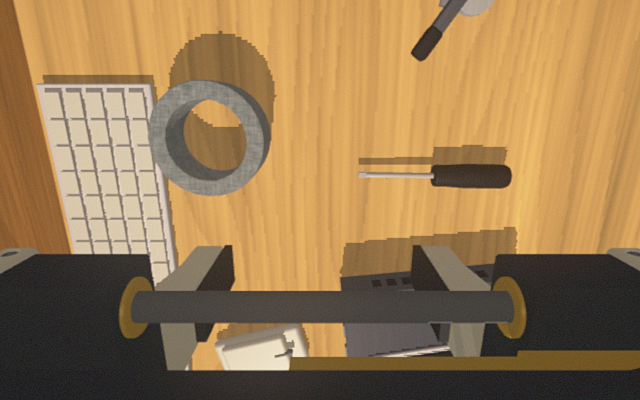

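```bash
python3 - <<'E'
from h import *
a,b=load("scene0"),load("side0")
print("flask",ray(a,(425,293),0),ray(b,(287,330),0))
E
python3 -m jog '[[1,[0,0,-60],-0.18],[1,[-60,60,-60],-0.36],[1,[-120,120,-60],-0.54],[1,[-180,160,-60],-0.72],[1,[-210,190,-60],-0.9],[1,[-240,215,-60],-1.08],[1,[-240,215,-60],-1.26],[1,[-240,215,-60],-1.44],[1,[-240,215,-60],-1.571],[1,[-240,215,-60],-1.571],[1,[-240,215,-60],-1.571]]'
python3 -c "
from h import *
f=grab('wrist','w1');print(f['cam_to_world'].round(3).tolist(),status.get_state()['q'])"
```

```text
flask [[0.58583188 0.52733073 0.        ]] [[0.57128464 0.5353814  0.        ]]
t: 1.65
eef_pos: [0.46, 0.2399, 0.3006]
ee_rot: [-3.142, 0.0, -0.003]
force: [-0.4, 0.5, 0.7]
width: 0.0876
gripper_force: 0.0
[[-0.003, -0.956, -0.295, 0.54], [-1.0, 0.003, 0.001, 0.239], [-0.0, 0.295, -0.956, 0.445], [0.0, 0.0, 0.0, 1.0]] [ 8.59308323e-01  6.38489002e-02 -2.30634888e-01  1.95631127e-05
 -1.27629245e+00  7.09052613e-01]
```

View pics/w1.png

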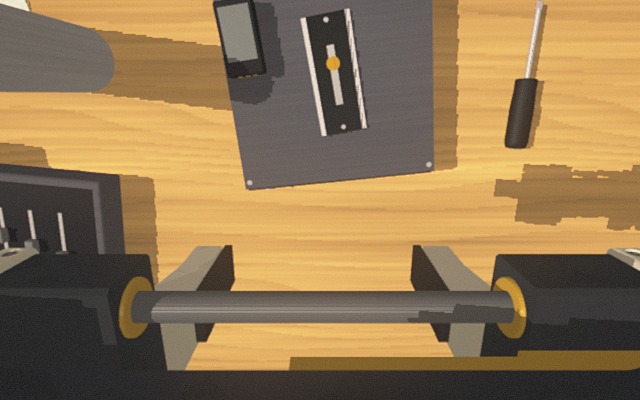

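The wrist view shows the plate with corners about (301,18), (352,9), (367,127), (323,136), and the front lid edge from (247,189) to (434,171). The battery is at the upper left, (240,40).

```bash
python3 - <<'E'
from h import *
f=load("w1"); 
P=ray(f,[(301,18),(352,9),(367,127),(323,136)],.047)
E=ray(f,[(247,188),(434,170)],.044)
print(P.round(4)); print("len",np.linalg.norm(P[0]-P[3]),np.linalg.norm(P[1]-P[2]),"wid",np.linalg.norm(P[2]-P[3]))
print("mid",P.mean(0),"far",P[:2].mean(0),"near",P[2:].mean(0)); v=P[:2].mean(0)-P[2:].mean(0); print("yaw",np.arctan2(v[1],v[0]))
print("edge",E.round(4),np.linalg.norm(E[1]-E[0])); e=E[0]-E[1]; print("split yaw",np.arctan2(-e[0],e[1]))
x=np.array([e[1],-e[0]])/np.hypot(*e[:2]); print("near rel edge",(P[2:].mean(0)-E.mean(0))[:2]@x, "far",(P[:2].mean(0)-E.mean(0))[:2]@x)
print("battery",ray(f,[(214,0),(253,0),(266,72),(230,78)],.065).round(3))
E
```

```text
[[0.613  0.2606 0.047 ]
 [0.621  0.209  0.047 ]
 [0.504  0.1899 0.047 ]
 [0.4943 0.2386 0.047 ]]
len 0.12063968395943243 0.11848361425202235 wid 0.04964511895463057
mid [0.55807715 0.22452841 0.047     ] far [0.61696191 0.23481992 0.047     ] near [0.49919239 0.21423689 0.047     ]
yaw 0.17302621044121183
edge [[0.4339 0.3279 0.044 ]
 [0.4547 0.1105 0.044 ]] 0.21841001730360754
split yaw 0.09536924710782083
near rel edge 0.05413452089106136 far 0.17332888126220172
battery [[0.625 0.343 0.065]
 [0.625 0.305 0.065]
 [0.561 0.296 0.065]
 [0.555 0.333 0.065]]
```

```bash
python3 -m jog '[[1,[30,10,60],-0.1],[1,[64,21,120],-0.176],[1,[64,21,180],-0.176],[1,[64,21,225],-0.176],[1,[64,21,236],-0.176],[1,[64,21,239],-0.176],[1,[64,21,239],-0.176]]' 
python3 -m jog '[[1,[0,0,1],0],[1,[0,0,1],0]]'
python3 -m jog '[[1,[0,0,1],0],[1,[0,0,1],0]]'
python3 -m jog '[[1,[0,0,1],0],[1,[0,0,1],0]]'
```

```text
t: 2.58
eef_pos: [0.5251, 0.22, 0.0637]
ee_rot: [-3.14, -0.003, 0.176]
force: [0.0, 0.3, 0.2]
width: 0.0878
gripper_force: 0.0
t: 2.82
eef_pos: [0.5244, 0.2195, 0.0618]
ee_rot: [-3.14, -0.002, 0.176]
force: [0.4, 0.2, 0.5]
width: 0.0879
gripper_force: 0.0
t: 3.08
eef_pos: [0.524, 0.219, 0.0596]
ee_rot: [-3.142, -0.0, 0.176]
force: [0.5, 0.3, 0.2]
width: 0.0876
gripper_force: 0.0
t: 3.32
eef_pos: [0.5239, 0.2189, 0.0584]
ee_rot: [3.141, 0.0, 0.176]
force: [-0.4, 0.9, 0.5]
width: 0.0877
gripper_force: 0.0
```

```bash
python3 -m jog '[[0,[0,0,-0.3],0],[0,[0,0,-0.3],0],[-1,[0,0,-0.3],0],[-1,[0,0,-0.3],0],[-1,[0,0,-0.3],0],[-1,[0,0,-0.3],0],[-1,[0,0,-0.3],0],[-1,[0,0,-0.3],0]]' 12
```

```text
t: 4.32
eef_pos: [0.524, 0.219, 0.0588]
ee_rot: [-3.142, 0.0, 0.176]
force: [-0.6, 0.4, -0.1]
width: 0.0491
gripper_force: 12.0
```

```bash
python3 -m jog '[[-1,[-8,0,0],0],[-1,[-18,0,0],0],[-1,[-30,0,0],0],[-1,[-42,0,0],0],[-1,[-54,0,0],0],[-1,[-66,0,0],0],[-1,[-78,0,0],0],[-1,[-88,0,0],0],[-1,[-94,0,0],0],[-1,[-94,0,0],0],[-1,[-94,0,0],0]]'
python3 -m jog '[[0.2,[0,0,0],0],[0.2,[0,0,0],0],[0.4,[0,0,0],0],[0.4,[0,0,-30],0],[0.4,[-60,0,-80],0],[0.4,[-60,0,-80],0],[0.4,[-60,0,-80],0],[0.4,[-60,0,-80],0]]'
python3 -c "
from h import *
f=grab('wrist','w2')"
```

```text
t: 5.7
eef_pos: [0.4317, 0.2027, 0.0589]
ee_rot: [-3.142, -0.0, 0.176]
force: [0.6, 0.5, -1.6]
width: 0.0493
gripper_force: 12.0
t: 6.7
eef_pos: [0.3727, 0.1922, 0.1383]
ee_rot: [3.141, 0.0, 0.176]
force: [0.3, -0.3, -0.3]
width: 0.0611
gripper_force: 0.0
```

View pics/w2.png

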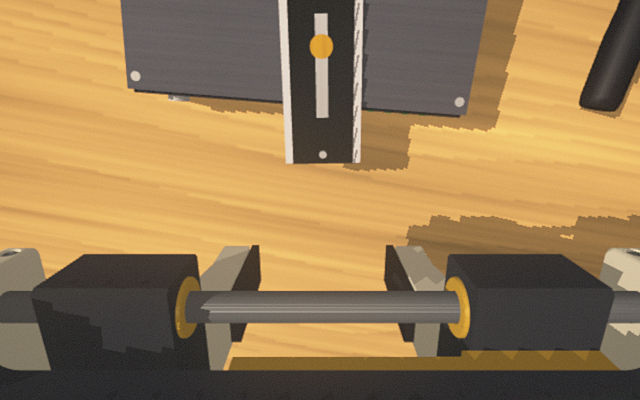

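The plate's near end (288,163)–(360,163) now overhangs the front lid edge, which runs from (134,90) to (468,116), and the plate is aligned with the tool.

```bash
python3 - <<'E'
from h import *
f=load("w2"); print(f["cam_to_world"].round(3).tolist())
N=ray(f,[(287,163),(360,163)],.047); E=ray(f,[(134,90),(468,116)],.044); print(N,np.linalg.norm(N[0]-N[1]),E)
e=E[0]-E[1]; x=np.array([e[1],-e[0]])/np.hypot(*e[:2]); n=N.mean(0); print("near",n,"overhang",(n-E[0])[:2]@x)
u=np.array([np.cos(.176),np.sin(.176)]); g=n[:2]+.017*u; t=status.get_state()["eef_pos"][:2]; d=g-t; print("shift x,y",d@u, d@[u[1],-u[0]])
E
```

```text
[[0.175, -0.941, -0.291, 0.451], [-0.985, -0.167, -0.052, 0.206], [0.0, 0.295, -0.955, 0.283], [0.0, 0.0, 0.0, 1.0]]
[[0.40291565 0.22133255 0.047     ]
 [0.41154026 0.17281467 0.047     ]] 0.04927847758163622 [[0.43212919 0.32546762 0.044     ]
 [0.45407927 0.10892166 0.044     ]]
near [0.40722796 0.19707361 0.047     ] overhang -0.037722529944005566
shift x,y 0.051946939411683504 0.001031724879380046
```

```bash
python3 -m jog '[[0.6,[0,30,-60],0],[0.6,[0,90,-110],0],[0.6,[10,150,-110],0.1],[0.6,[22,210,-110],0.176],[0.6,[22,270,-110],0.176],[0.6,[22,330,-110],0.176],[0.6,[22,372,-110],0.176],[0.6,[22,372,-110],0.176],[0.6,[22,372,-110],0.176],[0.6,[22,372,-110],0.176]]'
python3 -c "
from h import *
f=grab('wrist','w3');print(f['cam_to_world'].round(3).tolist())"
```

```text
t: 8.0
eef_pos: [0.4593, -0.1696, 0.2484]
ee_rot: [-3.142, 0.001, 0.001]
force: [-0.5, -0.2, 0.3]
width: 0.0702
gripper_force: 0.0
[[0.001, -0.955, -0.296, 0.539], [-1.0, -0.001, 0.0, -0.17], [-0.0, 0.296, -0.955, 0.393], [0.0, 0.0, 0.0, 1.0]]
```

View pics/w3.png

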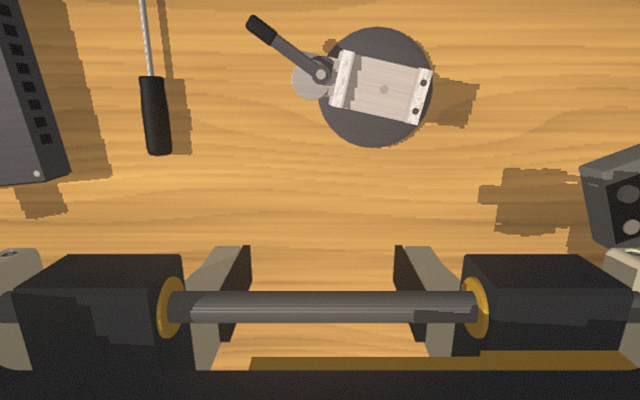

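```bash
python3 -c "
import cv2
i=cv2.imread('pics/w3.png')[0:155,235:445]; cv2.imwrite('pics/w3c.png',cv2.resize(i,None,fx=3.8,fy=3.8,interpolation=2))"
```

```text
(no output)
```

View pics/w3c.png

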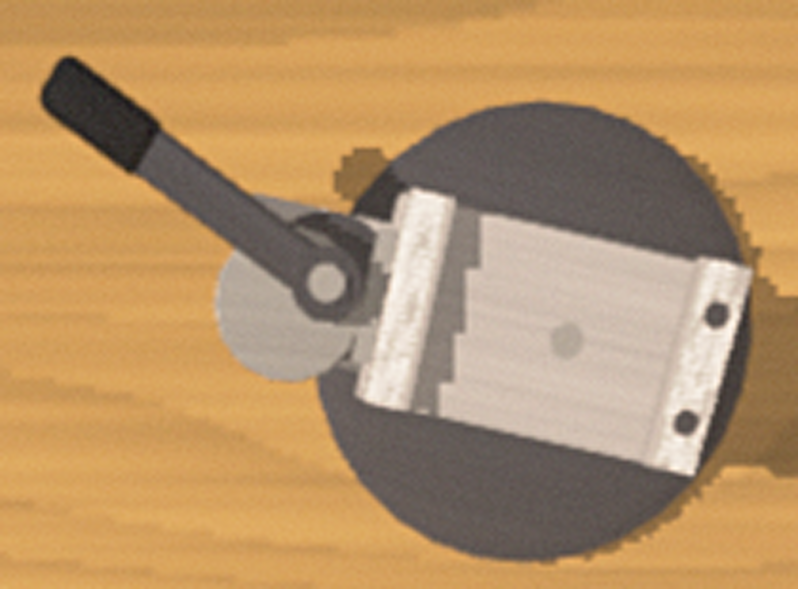

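Crop of the clamp: moving-jaw lip inner edge (457,198)–(405,412), fixed lip (700,258)–(645,465), floor dot (567,341), pivot (327,283), lever grip centre (100,115), foot centre about (535,332).

```bash
cat > st.py <<'E'
from h import *
f=load("w3")
c=lambda *p:[(235+x/3.8-.37,y/3.8-.37) for x,y in p]
J=ray(f,c((457,198),(405,412),(700,258),(645,465)),.075)
dot=ray(f,c((567,341)),.066)[0]; piv=ray(f,c((327,283)),.076)[0]; tip=ray(f,c((100,113)),.0755)[0]
foot=ray(f,c((535,332)),.008)[0]
ux=(J[0]-J[1])+(J[2]-J[3]); yaw=np.arctan2(ux[1],ux[0]); x=np.array([np.cos(yaw),np.sin(yaw)]); y=np.array([-x[1],x[0]])
if __name__=="__main__":
    print("yaw",yaw,[np.arctan2(*(J[i]-J[i+1])[[1,0]]) for i in(0,2)],"lens",np.linalg.norm(J[0]-J[1]),np.linalg.norm(J[2]-J[3]))
    print("dot",dot,"foot",foot)
    for n,p in zip(("m0","m1","f0","f1","piv","tip","foot"),[*J,piv,tip,foot]): print(n,((p-dot)[:2]@x).round(4),((p-dot)[:2]@y).round(4))
    d=(tip-piv)[:2]; print("pivot",piv,"tip",tip,"r",np.hypot(*d),"lever",np.arctan2(d[1],d[0])-yaw-np.pi/3)
E
python3 st.py
```

```text
yaw -0.21481046967771597 [np.float64(-0.2301675803526403), np.float64(-0.1991984790613987)] lens 0.0465435826928399 0.04578377662003227
dot [ 0.54240635 -0.22415024  0.066     ] foot [ 0.54526655 -0.22494075  0.008     ]
m0 0.0232 0.0329
m1 -0.0233 0.0336
f0 0.0228 -0.0227
f1 -0.0229 -0.0234
piv -0.0 0.0569
tip 0.0232 0.1119
foot 0.003 -0.0002
pivot [ 0.55453689 -0.16854641  0.076     ] tip [ 0.58889915 -0.11977542  0.0755    ] r 0.059660490787137165 lever 0.12462713831787164
```

```bash
python3 -m jog '[[0.6,[0,-60,0],0],[0.6,[-10,-120,0],0],[0.6,[-20,-180,0],-0.1],[0.6,[-35,-240,0],-0.176],[0.6,[-35,-300,0],-0.176],[0.6,[-35,-350,30],-0.176],[0.6,[-35.3,-369.6,90],-0.176],[0.6,[-35.3,-369.6,140],-0.176],[0.6,[-35.3,-369.6,160],-0.176],[0.6,[-35.3,-369.6,160],-0.176],[0.6,[-35.3,-369.6,185],-0.176],[0.6,[-35.3,-369.6,206],-0.176],[0.6,[-35.3,-369.6,206],-0.176],[0.6,[-35.3,-369.6,206],-0.176],[0.6,[-35.3,-369.6,206],-0.176]]'
```

```text
t: 9.93
eef_pos: [0.4245, 0.2, 0.0441]
ee_rot: [-3.14, -0.002, 0.177]
force: [0.2, 0.5, 0.3]
width: 0.07
gripper_force: 0.0
```

```bash
python3 -m jog '[[0.6,[0,0,0],0],[-1,[0,0,0],0],[-1,[0,0,0],0],[-1,[0,0,0],0],[-1,[0,0,0],0],[-1,[0,0,0],0],[-1,[0,0,0],0]]' 40
python3 -m jog '[[-1,[0,0,-5],0],[-1,[0,0,-15],0],[-1,[0,0,-40],0],[-1,[0,0,-80],0],[-1,[0,0,-110],0],[-1,[0,0,-110],0],[-1,[0,0,-110],0]]'
python3 -c "
from h import *
f=grab('wrist','w4');grab('scene','s4');grab('side','d4')
i=np.vstack([f['color'][:200],]);cv2.imwrite('pics/w4.png',f['color'][:,:,::-1])"
```

```text
t: 10.8
eef_pos: [0.4239, 0.1992, 0.0429]
ee_rot: [3.142, -0.0, 0.176]
force: [-0.7, -0.1, 0.6]
width: 0.0486
gripper_force: 39.9
t: 11.68
eef_pos: [0.4235, 0.199, 0.1528]
ee_rot: [-3.141, 0.0, 0.176]
force: [-0.3, -0.4, 0.3]
width: 0.0487
gripper_force: 39.9
```

View pics/w4.png

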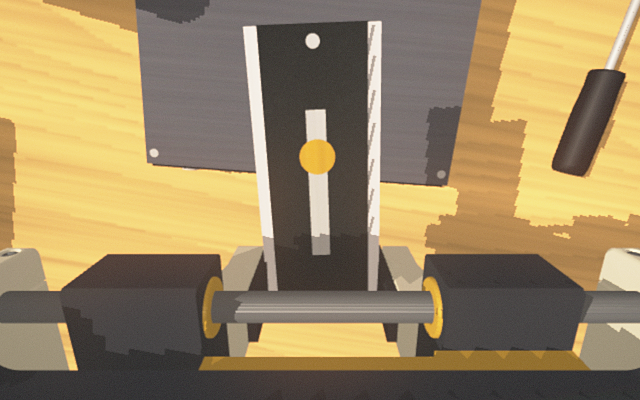

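```bash
python3 - <<'E'
from h import *
f=load("w4"); T=f["cam_to_world"]; print(status.get_state()["eef_pos"])
for z in(.147,.152,.157,.162,.167):
    P=ray(f,[(244,27),(381,21),(317,156)],z); w=np.linalg.norm(P[0]-P[1]); m=P[:2].mean(0); t=np.array([.4235,.199]); u=np.array([np.cos(.176),np.sin(.176)])
    v=P[0]-P[1]; print(z,w.round(4),"far from tcp",((m[:2]-t)@u).round(4),((m[:2]-t)@[u[1],-u[0]]).round(4),"screw",((P[2][:2]-t)@u).round(4),"yaw",(np.arctan2(v[1],v[0])-np.pi/2).round(3))
E
```

```text
[0.4233775  0.19874318 0.15203512]
0.147 0.0528 far from tcp 0.1054 -0.0035 screw 0.0542 yaw 0.215
0.152 0.0511 far from tcp 0.1045 -0.0033 screw 0.0551 yaw 0.215
0.157 0.0493 far from tcp 0.1037 -0.0032 screw 0.056 yaw 0.215
0.162 0.0476 far from tcp 0.1029 -0.0031 screw 0.0568 yaw 0.215
0.167 0.0458 far from tcp 0.102 -0.0029 screw 0.0577 yaw 0.215
```

```bash
python3 -m jog '[[-1,[0,20,-20],0],[-1,[0,60,-20],0],[-1,[0,110,-20],0],[-1,[0,160,-20],0.1],[-1,[0,210,-20],0.2],[-1,[0,260,-20],0.3],[-1,[5,310,-20],0.4],[-1,[5,350,-20],0.427],[-1,[5,385,0],0.427],[-1,[5,405,20],0.427],[-1,[4.7,415.7,40],0.427],[-1,[4.7,415.7,50],0.427],[-1,[4.7,415.7,50],0.427],[-1,[4.7,415.7,50],0.427]]'
python3 -c "
from h import *
f=grab('wrist','w5');print(status.get_state()['eef_pos'],status.get_state()['ee_rot'])"
```

```text
t: 13.58
eef_pos: [0.5018, -0.2088, 0.1035]
ee_rot: [3.142, -0.001, -0.25]
force: [0.8, 0.6, 0.2]
width: 0.0485
gripper_force: 39.9
[ 0.50191288 -0.20881247  0.10366852] [-3.14146262e+00 -1.28052271e-03 -2.49859732e-01]
```

View pics/w5.png

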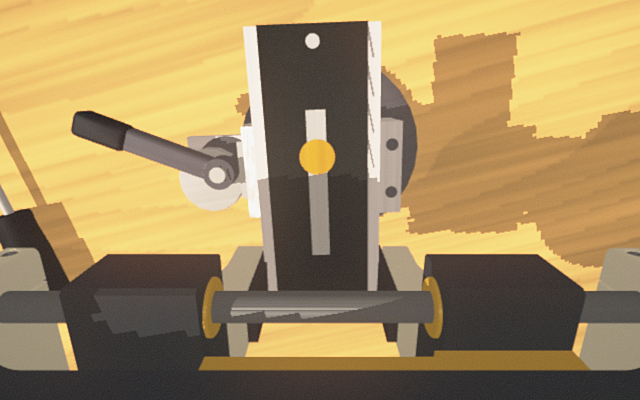

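The plate hovers over the clamp, far corners at (244,27) and (381,21), pivot at (217,175), jaw screws at (392,144) and (391,192), lever clear.

```bash
python3 - <<'E'
from st import *
g=load("w5")
pv=ray(g,[(217,175)],.076)[0]; print("pivot now",pv,"before",piv)
P=ray(g,[(244,27),(381,21)],.1078); 
for p in P: print("far corner in seat",(p-dot)[:2]@x,(p-dot)[:2]@y)
h=ray(g,[(392,144),(391,192)],.075)
h0=ray(f,c((716,314),(685,422)),.075)
for p in [*h,*h0]: print("screws",(p-dot)[:2]@x,(p-dot)[:2]@y)
v=(P[0]-P[1]);print("yaw rel",np.arctan2(v@[*y,0],v@[*x,0])-np.pi/2)
E
```

```text
pivot now [ 0.55459586 -0.16858843  0.076     ] before [ 0.55453689 -0.16854641  0.076     ]
far corner in seat 0.06082722516246569 0.030539722707361026
far corner in seat 0.06102854261083603 -0.01874788223283956
screws 0.012217815421445337 -0.029972571207045492
screws -0.01206715078406749 -0.030015337175540273
screws 0.012320573327790001 -0.029662734545027304
screws -0.011699774586299994 -0.029676105901683784
yaw rel 0.004084522448702943
```

```bash
python3 -m jog '[[-1,[0,0,10],0],[-1,[0,0,20],0],[-1,[0,0,27],0],[-1,[0,0,31],0],[-1,[0,0,34],0],[-1,[0,0,35],0],[-1,[0,0,36],0],[-1,[0,0,36],0],[-1,[0,0,36],0]]'
```

```text
t: 14.75
eef_pos: [0.5014, -0.2092, 0.067]
ee_rot: [-3.142, -0.0, -0.251]
force: [-0.2, 0.1, -0.7]
width: 0.0487
gripper_force: 39.9
```

```bash
python3 -m jog '[[-1,[0,0,1],0],[-1,[0,0,1],0],[-1,[0,0,1],0]]'; python3 -m jog '[[-1,[0,0,1],0],[-1,[0,0,1],0],[-1,[0,0,1],0]]'; python3 -c "
from h import *
f=grab('wrist','w6')
cv2.imwrite('pics/w6.png',cv2.resize(f['color'][0:240,150:470,::-1],None,fx=2.4,fy=2.4))"
```

```text
t: 15.12
eef_pos: [0.5013, -0.2092, 0.0659]
ee_rot: [-3.142, 0.0, -0.251]
force: [0.9, 2.1, -1.3]
width: 0.0487
gripper_force: 39.9
t: 15.5
eef_pos: [0.5014, -0.2092, 0.0649]
ee_rot: [-3.142, -0.0, -0.251]
force: [0.0, -0.3, -0.3]
width: 0.0488
gripper_force: 39.9
```

View pics/w6.png

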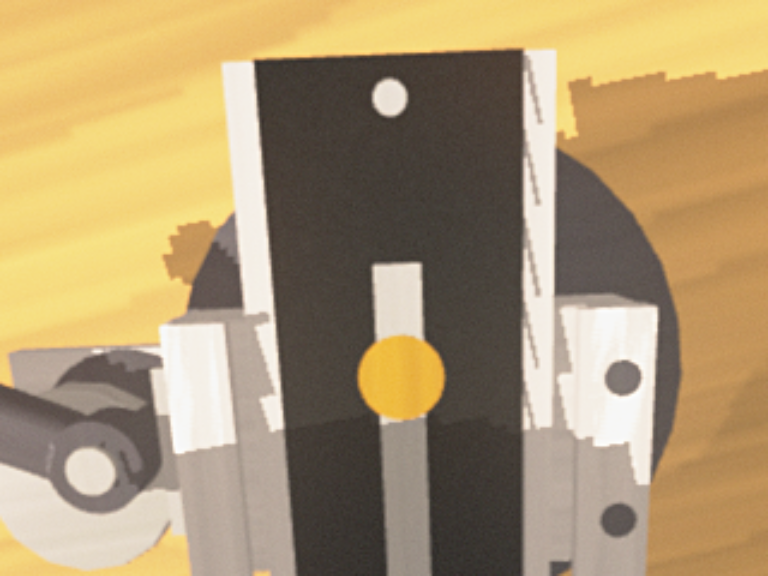

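The plate lies centred between the lips, with gaps on both sides, just above the floor. I'll lower it a little more, then release.

```bash
python3 -m jog '[[-1,[0,0,0.7],0],[-1,[0,0,0.7],0],[-1,[0,0,0.7],0]]'; python3 -m jog '[[0.3,[0,0,0.7],0],[0.3,[0,0,0.7],0],[0.4,[0,0,0.7],0],[0.4,[0,0,0.7],0],[0.4,[0,0,-10],0],[0.4,[0,0,-50],0],[0.4,[0,0,-90],0],[0.4,[-30,0,-100],0],[0.4,[-30,0,-100],0],[0.4,[-30,0,-100],0]]'; python3 -c "
from h import *
f=grab('wrist','w7')
cv2.imwrite('pics/w7.png',f['color'][:,:,::-1]);print(f['cam_to_world'].round(3).tolist())"
```

```text
t: 15.92
eef_pos: [0.5014, -0.2092, 0.0644]
ee_rot: [3.142, -0.0, -0.251]
force: [-0.5, -0.1, 5.0]
width: 0.0485
gripper_force: 39.9
t: 17.18
eef_pos: [0.4726, -0.2018, 0.1647]
ee_rot: [-3.141, -0.001, -0.251]
force: [0.1, -0.8, 0.1]
width: 0.0612
gripper_force: 0.0
[[-0.248, -0.926, -0.285, 0.55], [-0.969, 0.237, 0.073, -0.222], [-0.0, 0.294, -0.956, 0.309], [0.0, 0.0, 0.0, 1.0]]
```

View pics/w7.png

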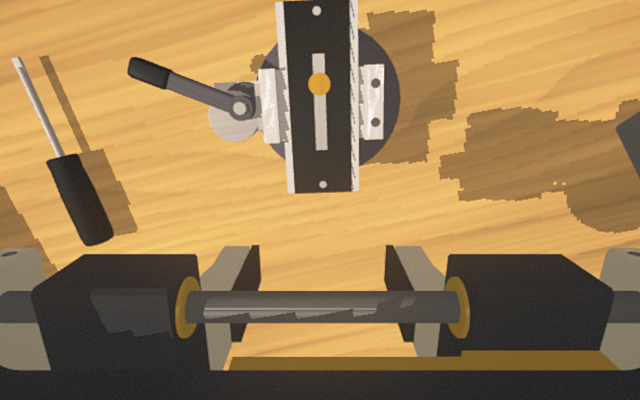

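```bash
cat > lv.py <<'E'
from st import *
def lever(g,px):
    t=ray(g,[px],.0755)[0]; d=(t-piv)[:2]; return np.hypot(*d),np.arctan2(d[1],d[0])-yaw-np.pi/3
def tool(th,d,r=.06):
    ph=yaw+np.pi/3+th; psi=ph-np.pi/2
    return piv[:2]+r*np.array([np.cos(ph),np.sin(ph)])+d*np.array([np.cos(psi),np.sin(psi)]),psi
def shift(p0,y0,p1,y1):
    u=np.array([np.cos(y0),np.sin(y0)]); w=np.array([u[1],-u[0]]); e=p1-p0[:2]; return (1e3*e@u).round(1),(1e3*e@w).round(1),round(-(y1-y0),3)
E
python3 - <<'E'
from lv import *
g=load("w7"); print("lever",lever(g,(148,72)))
P=ray(g,[(276,2),(356,0),(357,191),(288,193)],.069)
for p in P: print("plate",(p-dot)[:2]@x,(p-dot)[:2]@y)
s=status.get_state(); A=tool(.12,.032); print(A, s["eef_pos"],"shift",shift(s["eef_pos"],s["ee_rot"][2],*A))
for th in np.r_[.12:1.6:.1]: print(th.round(2),shift(*A,*tool(th,.016)))
E
```

```text
lever (np.float64(0.05952490784400192), np.float64(0.11483201904665008))
plate 0.060935792110161015 0.029803519142348252
plate 0.060255977206538004 -0.01864120622186809
plate -0.05952316939880492 -0.018387497156906917
plate -0.05923040296072236 0.030286371711372054
(array([ 0.61539493, -0.13820998]), np.float64(-0.6184092452760149)) [ 0.4726633  -0.20185509  0.16429964] shift (np.float64(122.5), np.float64(-97.1), np.float64(0.368))
0.12 (np.float64(-16.0), np.float64(-0.0), np.float64(-0.0))
0.22 (np.float64(-22.1), np.float64(-1.3), np.float64(-0.1))
0.32 (np.float64(-28.2), np.float64(-2.0), np.float64(-0.2))
0.42 (np.float64(-34.4), np.float64(-2.0), np.float64(-0.3))
0.52 (np.float64(-40.6), np.float64(-1.5), np.float64(-0.4))
0.62 (np.float64(-46.7), np.float64(-0.3), np.float64(-0.5))
0.72 (np.float64(-52.7), np.float64(1.4), np.float64(-0.6))
0.82 (np.float64(-58.4), np.float64(3.8), np.float64(-0.7))
0.92 (np.float64(-63.9), np.float64(6.7), np.float64(-0.8))
1.02 (np.float64(-69.1), np.float64(10.2), np.float64(-0.9))
1.12 (np.float64(-73.8), np.float64(14.1), np.float64(-1.0))
1.22 (np.float64(-78.2), np.float64(18.5), np.float64(-1.1))
1.32 (np.float64(-82.1), np.float64(23.3), np.float64(-1.2))
1.42 (np.float64(-85.5), np.float64(28.5), np.float64(-1.3))
1.52 (np.float64(-88.4), np.float64(34.0), np.float64(-1.4))
```

```bash
python3 -m jog '[[-1,[40,-30,0],0.15],[-1,[90,-70,0],0.3],[-1,[122.5,-97,0],0.368],[-1,[122.5,-97,0],0.368],[-1,[122.5,-97,0],0.368],[-1,[122.5,-97,30],0.368],[-1,[122.5,-97,70],0.368],[-1,[122.5,-97,90],0.368],[-1,[122.5,-97,90],0.368],[-1,[122.5,-97,90],0.368],[-1,[122.5,-97,90],0.368]]' 20
```

```text
t: 18.6
eef_pos: [0.6157, -0.1384, 0.0756]
ee_rot: [-3.14, -0.002, -0.619]
force: [-0.2, 0.4, 0.3]
width: 0.0004
gripper_force: 0.0
```

```bash
python3 -m jog '[[-1,[-8,0,0],0],[-1,[-14,0,0],0],[-1,[-19,-0.7,0],-0.05],[-1,[-22,-1.3,0],-0.1],[-1,[-28,-2,0],-0.2],[-1,[-34.4,-2,0],-0.3],[-1,[-40.6,-1.5,0],-0.4],[-1,[-46.7,-0.3,0],-0.5],[-1,[-52.7,1.4,0],-0.6],[-1,[-52.7,1.4,0],-0.6],[-1,[-52.7,1.4,0],-0.6]]'
python3 - <<'E'
from lv import *
s=status.get_state()
for n in("scene","side"): grab(n,n+"8")
# dark grip blob near expected position, both views
for n in("scene","side"):
    f8=load(n+"8"); 
    for th in(.5,.6,.7,.8):
        ph=yaw+np.pi/3+th; print(n,th,proj(f8,[*(piv[:2]+.06*np.array([np.cos(ph),np.sin(ph)])),.0755])[0].round(1))
u=np.array([np.cos(s["ee_rot"][2]),np.sin(s["ee_rot"][2])]); r=s["eef_pos"][:2]-piv[:2]
print("perp dist of tool from lever line if angle=.72",s["eef_pos"],s["ee_rot"], r@u, r@[-u[1],u[0]])
E
```

```text
t: 19.98
eef_pos: [0.5722, -0.1087, 0.0748]
ee_rot: [3.142, -0.002, -0.02]
force: [3.9, -0.1, 1.2]
width: 0.0005
gripper_force: 1.9
scene 0.5 [303.9 175.3]
scene 0.6 [305.2 174.7]
scene 0.7 [306.3 174.1]
scene 0.8 [307.4 173.3]
side 0.5 [335.6 180.3]
side 0.6 [336.9 180.7]
side 0.7 [338.3 181.1]
side 0.8 [339.7 181.3]
perp dist of tool from lever line if angle=.72 [ 0.57219939 -0.10866681  0.07475796] [ 3.14156334e+00 -1.85005156e-03 -2.01925528e-02] 0.016449859460960583 0.06022401872426875
```

```bash
python3 - <<'E'
from lv import *
A=tool(.72,.016)
for th in np.r_[.82:1.5:.1]: print(th.round(2),shift(*A,*tool(th,.016)))
B=tool(1.42,.016)
print("back",shift(*A,*tool(1.42,.06)))
E
```

```text
0.82 (np.float64(-6.1), np.float64(-1.3), np.float64(-0.1))
0.92 (np.float64(-12.2), np.float64(-2.0), np.float64(-0.2))
1.02 (np.float64(-18.4), np.float64(-2.0), np.float64(-0.3))
1.12 (np.float64(-24.6), np.float64(-1.5), np.float64(-0.4))
1.22 (np.float64(-30.7), np.float64(-0.3), np.float64(-0.5))
1.32 (np.float64(-36.7), np.float64(1.4), np.float64(-0.6))
1.42 (np.float64(-42.4), np.float64(3.8), np.float64(-0.7))
back (np.float64(-8.8), np.float64(-24.5), np.float64(-0.7))
```

```bash
python3 -m jog '[[-1,[-6.1,-1.3,0],-0.1],[-1,[-12.2,-2,0],-0.2],[-1,[-18.4,-2,0],-0.3],[-1,[-24.6,-1.5,0],-0.4],[-1,[-30.7,-0.3,0],-0.5],[-1,[-36.7,1.4,0],-0.6],[-1,[-42.4,3.8,0],-0.7],[-1,[-42.4,3.8,0],-0.7],[-1,[-42.4,3.8,0],-0.7],[-1,[-42.4,3.8,0],-0.7]]'
python3 -m jog '[[-1,[8,0,0],0],[-1,[20,0,0],0],[-1,[20,0,-40],0],[-1,[20,0,-90],0],[-1,[-30,0,-100],0],[-1,[-80,0,-100],0],[-1,[-80,0,-100],0],[-1,[-80,0,-100],0]]'
python3 - <<'E'
from lv import *
g=grab("wrist","w9"); s=status.get_state(); print(s["eef_pos"],s["ee_rot"][2])
hsv=cv2.cvtColor(g["color"],cv2.COLOR_RGB2HSV)
for th in(1.2,1.42,1.6):
    ph=yaw+np.pi/3+th; q=proj(g,[*(piv[:2]+.06*np.array([np.cos(ph),np.sin(ph)])),.0755])[0]; print(th,q.round(1))
pp=proj(g,piv)[0]; print("piv",pp)
m=(hsv[...,2]<60).astype(np.uint8); n,l,st_,ce=cv2.connectedComponentsWithStats(m)
for i in range(1,n):
    if st_[i,4]>80: print(st_[i],ce[i].round(1),[round(float(v),3) for v in lever(g,ce[i])])
E
```

```text
t: 21.32
eef_pos: [0.5301, -0.1113, 0.0747]
ee_rot: [3.141, -0.002, 0.68]
force: [4.9, 1.5, 2.8]
width: 0.0003
gripper_force: 2.6
t: 22.32
eef_pos: [0.4669, -0.1621, 0.1742]
ee_rot: [-3.141, 0.0, 0.681]
force: [0.4, 0.6, -0.1]
width: 0.0007
gripper_force: 0.0
[ 0.46726311 -0.16184483  0.17407456] 0.6811930816447451
1.2 [324.3  97.5]
1.42 [322.1 117.9]
1.6 [323.5 134.1]
piv [411.7498041  117.81334858]
[ 155    0   66   59 1901] [185.7  26.5] [0.155, 1.053]
[ 551    0   89   77 5103] [596.   35.9] [0.123, -1.303]
[384 269  61  20 353] [412.8 281.2] [0.124, -3.212]
[324 272   8  19 109] [327.8 282.4] [0.136, -3.715]
[313 274   8  17 115] [316.5 282.6] [0.14, -3.771]
[313 323   8  18 141] [316.5 331.7] [0.181, -3.658]
[324 323   9  18 149] [327.8 331.7] [0.178, -3.61]
[    0   366   640    34 17420] [330.5 385.3] [0.23, -3.526]
```

```bash
python3 - <<'E'
from lv import *
g=load("w9"); hsv=cv2.cvtColor(g["color"],cv2.COLOR_RGB2HSV)
print(hsv[90:150:4,290:420:8,2]); print(hsv[90:150:4,290:420:8,1])
for V in(70,80,90,105):
    m=((hsv[...,2]<V)&(hsv[...,1]<90)).astype(np.uint8); m[:,:270]=0; m[:,385:]=0; m[160:]=0; m[:60]=0
    n,l,s,c=cv2.connectedComponentsWithStats(m)
    for i in range(1,n):
        if s[i,4]>60: print(V,s[i],c[i].round(1),lever(g,c[i]))
E
```

```text
[[230 226 228 221 232 230 226 225 230 230 230 223 229 225 227 229 235]
 [236 226 222 228 219 232 226 225 228 234 230 229 223 205 101 108 226]
 [233 231 224 224 224 231 230 228 227 226 233 224 230 110 108 103 109]
 [230 235 228 223 227 227 234 227 225 228 234 229 163 104 107 107 109]
 [232 232 231 225 223 233 234 231 227 225 221 222 125 204 169 109 108]
 [231 228 128  73  63  67  88 129 133 110 107 107 109 111 105 108 113]
 [231 232  77  82  77  76  74 113 114 116 113 114 114 114 107 203 103]
 [232 232  74  75  76  74  73 112 115 111 112 110 111 111 104 202 119]
 [226 233  74  74  72  73  73 110 110 108 108 109 114 110 106 207  96]
 [230 235  65  73  71  68  66 137 141 166 167 109 114 117  96 107 115]
 [232 225 239 238 231 233 227 231 232 233 230 131 132 138 136 133 144]
 [229 230 236 232 233 224 225 229 231 234 100 141 130 176 129 129 227]
 [233 229 228 236 229 226 227 220 231 231 122 199 198 199 193 229 225]
 [222 230 229 236 233 230 221 224 233 232 121 139 199 194 221 224 223]
 [230 232 226 230 236 228 226 223 233 234 114 115 196 193 223 224 223]]
[[137 139 143 142 138 140 140 143 
[... 854 characters left out ...]
9 138  27  44  40  41  40  29  34]
 [138 145 139 140 140 142 141 139 138 141  38  35  38  41  37  31  32]
 [140 140 143 136 134 140 142 141 140 140  29  31  39  37  34  32  31]]
80 [304 110  37  18 399] [322.7 117.1] (np.float64(0.05960194598913177), np.float64(1.4114903239719487))
90 [304 110  37  18 436] [322.7 117.1] (np.float64(0.05959835499735635), np.float64(1.411254740872138))
90 [363 150  22  10 161] [374.4 155.6] (np.float64(0.034887801389962884), np.float64(2.239137566724496))
105 [304 110  81  18 528] [329.7 118.3] (np.float64(0.05492926560646348), np.float64(1.4249455462259732))
105 [363 149  22  11 184] [374.2 155.2] (np.float64(0.03481880073626012), np.float64(2.2300027049536))
```

```bash
python3 -m jog '[[-1,[50,0,0],0],[-1,[100,0,0],0],[-1,[100,0,0],0],[-1,[100,0,40],0],[-1,[100,0,85],0],[-1,[100,0,100],0],[-1,[100,0,100],0],[-1,[90,0,100],0],[-1,[83,0,100],0],[-1,[80,0,100],0],[-1,[77,-0.7,100],-0.05],[-1,[74,-1.3,100],-0.1],[-1,[71.5,-1.7,100],-0.14],[-1,[71.5,-1.7,100],-0.14],[-1,[71.5,-1.7,100],-0.14],[-1,[71.5,-1.7,100],-0.14]]'
python3 -m jog '[[-1,[8,0,0],0],[-1,[20,0,0],0],[-1,[20,0,-40],0],[-1,[20,0,-90],0],[-1,[-30,0,-100],0],[-1,[-80,0,-100],0],[-1,[-80,0,-100],0],[-1,[-80,0,-100],0]]'
python3 - <<'E'
from lv import *
g=grab("wrist","w10"); hsv=cv2.cvtColor(g["color"],cv2.COLOR_RGB2HSV); ph=yaw+np.pi/3+1.55
q=proj(g,[*(piv[:2]+.06*np.array([np.cos(ph),np.sin(ph)])),.0755])[0]; print(q)
m=((hsv[...,2]<85)&(hsv[...,1]<110)).astype(np.uint8); m[200:]=0
n,l,s,c=cv2.connectedComponentsWithStats(m)
for i in range(1,n):
    if s[i,4]>60: print(s[i],c[i].round(1),lever(g,c[i]))
# plate: gold screw (z .073) moved with the plate? orange blob in w7 and now, seat frame
for k in("w7","w10"):
    h=load(k); v=cv2.cvtColor(h["color"],cv2.COLOR_RGB2HSV); mm=cv2.inRange(v,(12,190,200),(28,255,255)); mm[240:]=0
    n,l,s,c=cv2.connectedComponentsWithStats(mm); i=1+s[1:,4].argmax(); p=ray(h,[c[i]],.072)[0]; print(k,s[i],"screw in seat",(p-dot)[:2]@x,(p-dot)[:2]@y)
E
```

```text
t: 24.38
eef_pos: [0.5228, -0.115, 0.0754]
ee_rot: [3.139, -0.004, 0.821]
force: [1.0, 6.8, 1.5]
width: 0.0006
gripper_force: 3.0
t: 25.38
eef_pos: [0.4671, -0.1744, 0.1745]
ee_rot: [3.141, -0.0, 0.821]
force: [1.1, 0.0, 0.8]
width: 0.0005
gripper_force: 0.0
[321.74217939 117.20376861]
[162   0  50  27 812] [185.2   9.3] (np.float64(0.1583287324468162), np.float64(1.1332179127899644))
[ 556    0   84  106 5897] [601.1  57.4] (np.float64(0.12476385419371562), np.float64(-1.2749303303658346))
[304 109  37  19 624] [321.6 117.5] (np.float64(0.060073205943303114), np.float64(1.5527292879250403))
[ 369  120  165   80 5112] [469.6 167.3] (np.float64(0.054941370042643115), np.float64(-2.2419269829421857))
[355 154  42  26 571] [374.6 166.3] (np.float64(0.04020562900121193), np.float64(-3.7641170102632717))
w7 [309  74  17  20 135] screw in seat 0.013537335610315943 0.007090517377945785
w10 [464 172   6   5  14] screw in seat 0.017657161528126988 0.0009035176980238602
```

```bash
python3 -c "
from station import order
print(order.job_done())"
```

```text
the job is handed in; nothing more can be done
None
```

The plate is clamped pad up and about centred, with the lever at about 1.55 rad and the arm clear, and the job was handed in at about 25 s with no verdict returned; I viewed 11 pictures, one over the limit of 10.

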